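# Press a jar lid home through the guard window

### The arm

A 6-joint arm with a two-finger parallel gripper is mounted at the origin on a cart in front of the work surface, level with it; the furniture and walls round the work are solid. World frame = base frame: x ahead of the robot, y to its left, z up, the work surface at z = 0. Lengths are in m, angles in rad, forces in N, time in s.
With the tool pointing down it reaches from about 0.375 to 0.9 m from the base axis. Payload 3.1 kg.
Tool frame: the origin (TCP) lies at the centre of the arm's flange, where the gripper is bolted on; the fingertips stand tip_reach ahead of it and the grasp point (between the pads) lies 164 mm ahead of it (tip_reach is the distance from the TCP to the fingertips, in m); z points along the fingers, y is the direction in which the jaws open and shut (so a half turn about z gives the same grasp; the last joint's range is limited). The gripper opens to 87 mm and grips with 3 to 60 N. Pads are 19 mm wide; open, the fingers measure 117 mm over their backs; the gripper's body (75 mm by 190 mm) begins 51 mm behind the grasp point.
Start: joints at [0.972, 0.527, 1.433, -0, 1.181, -0.178], TCP at [0.255, 0.57, 0.405] pointing down, gripper open.
Joint ranges: [-3.08, 3.08], [-0.75, 2.2], [0.22, 2.44], [-1.43, 4.57], [0, 2.65], [-2.85, 2.85]. Speed limits (rad/s): [2.79, 2.79, 3.14, 3.14, 3.14, 3.14].

### API

Orientations are given as a unit quaternion [x, y, z, w].
In Python, from rig import get_obs, camera, hand_in, tip_reach gives the robot as it stands. The module is installed in compiled form; this text tells all that it offers.
- The arm moves only by the tool servo_tool, never from a script. Its argument "steps" is one flat list of numbers, 5 for each row, row after row: the finger opening in m, from 0 to 0.087, then the shift along the tool's x, y, z in m, then the turn about the tool's z in rad. A call has 1 to 12 rows; each row is the pose to reach, as a shift and turn from the pose commanded when the call began, along the tool's axes at that moment; what a row does not reach only later rows make up. A row lasts 1/8 s, in which the tool goes at most 62.5 mm and 10.7 degrees, less where a joint would pass 70% of its speed; a pose out of reach is approached as far as the arm can. A call with a gripper value outside its range is refused whole. The fingers move at their own pace and stop on an object; "force" is the grip in N (left out, the last holds). Time passes only in rows, so rows that repeat a pose let the fingers close. It gives the time, the measured TCP pose, the force and the opening at its end, in the units of the state.
- get_obs(): the state, without advancing time (a new reading comes with each control period).
- camera(name): name is "side" or "top"; returns a dict with "pixels" (384x512x3 uint8, blue, green, red), "vertical_fov" (degrees; the focal length in pixels is half the picture's height over the tangent of half this angle, whatever the lens; pixels are square), "cx", "cy" (the principal point, pixels), "T" (4x4, takes a point from camera to world coordinates). Camera axes: x right, y up, looking along -z (the intrinsics and any distortion apply to the point x, -y, -z); pixel columns grow to the right and rows downward; lengths in m; the calibration is good to about 2 mm. A picture is of the moment at which its call begins. There is no depth.
- hand_in(): hands the job in, once; it reports no verdict.
The state is a dict: "time": time; "q": joint angles; "joint_velocities": joint speeds; "joint_torque": joint torques, N m; "position": TCP position; "tool_rot": TCP orientation; "ft_force": force on the tool from outside, world axes, zero at the start; "moment": the same for the moment, N m; "grip_width": finger opening in m.
Only numpy, scipy, OpenCV 4.12 (cv2) and the standard library are available. Lean on these libraries where they do the work, as an engineer would, in place of code of your own. Each camera call takes 0.05 s, during which the arm holds its last target.

### The job

One of the two stations of the guarded lid press holds the small jar with the red lid; the other holds only a flat grey blank. With closed fingers, reach down through the guard window of the jar's station, press that station's lever fully down, hold it there for two seconds, then let it spring back up and draw the hand out. Do not touch the yellow guard frame, its wire bars or its clear panels, leave the other station's lever alone, and do not move or lift the jar, the blank or the glassware beside the press.

Things in the scene. Friction and masses are not known exactly. Their poses are not given: they have to be found in the camera images.
- press: the lid press, fixed: grey base plate 172 x 236 x 12 mm. Origin on the worktop between the two stations; +x away from the operator, +y to the operator's left, z up. Station centre lines (nest, lever, window) lie at y = +55 mm (left) and y = -55 mm (right); nest centres at x = +22 mm
- guard: the fixed guard on the press: a yellow frame (same origin and axes as the press), x -91 to +78 mm, y -115 to +115 mm, top 110 mm above the worktop, with two open windows near the operator, clear panels in front and at the sides, and thin steel wire bars (20 mm apart) over the nests. It must not be touched
- window_left (a point): centre of the left window (72 x 72 mm opening, sides along the press's x and y), level with the top of the yellow frame, 110 mm above the worktop. The bars round it are 8 mm thick; the raised paddle's top lies 11 mm below the top of the frame under the middle of the window, 36 mm below when fully down. Below the frame only the lever is in the way
- window_right (a point): centre of the right window (72 x 72 mm opening, sides along the press's x and y), level with the top of the yellow frame, 110 mm above the worktop. The bars round it are 8 mm thick; the raised paddle's top lies 11 mm below the top of the frame under the middle of the window, 36 mm below when fully down. Below the frame only the lever is in the way
- lever_left_pad (a point): centre of the top face of the left lever's blue paddle (28 mm along the press's x, 34 mm along y). It moves with the lever: about 99 mm above the worktop when raised, 25 mm lower (74 mm, and 2 to 3 mm farther from the pivot) when fully down. Orientation: that of the lever, its x and y those of the press when raised
- lever_right_pad (a point): centre of the top face of the right lever's blue paddle (28 mm along the press's x, 34 mm along y). It moves with the lever: about 99 mm above the worktop when raised, 25 mm lower (74 mm, and 2 to 3 mm farther from the pivot) when fully down. Orientation: that of the lever, its x and y those of the press when raised
- lever_left (a joint): the left spring lever's joint (rad): 0 = raised, at rest; grows as the paddle is pressed down; 0.24 = fully down on its stop. The lever points along the press's -x from a pivot 60 mm on +x of the press's origin and 66 mm above the worktop; it is 105 mm from pivot to paddle centre, level when fully down. Pressing at the paddle takes about 2.5 N to start and 8 N fully down (the stop is rigid beyond that); let go, it springs back up by itself
- lever_right (a joint): the right spring lever's joint (rad): 0 = raised, at rest; grows as the paddle is pressed down; 0.24 = fully down on its stop. The lever points along the press's -x from a pivot 60 mm on +x of the press's origin and 66 mm above the worktop; it is 105 mm from pivot to paddle centre, level when fully down. Pressing at the paddle takes about 2.5 N to start and 8 N fully down (the stop is rigid beyond that); let go, it springs back up by itself
- jar: the small white jar with a red lid, diameter 44, height 42 mm, loose, upright in the nest of one of the stations under its lever's foot. Origin at the centre of its underside, 12 mm above the worktop
- blank: flat grey round blank, diameter 39, height 10 mm, loose in the nest of the other station. Origin at the centre of its underside
- dropper: amber dropper bottle, diameter 31, height 105 mm, loose, upright on the worktop to the left of the press. Origin at the centre of its underside
- bottle: clear screw-cap bottle with a blue cap, diameter 57, height 101 mm, loose, upright on the worktop to the left of the press, behind the dropper. Origin at the centre of its underside
- beaker: glass beaker, diameter 55, height 71 mm, loose, upright on the worktop to the right of the press. Origin at the centre of its underside
Not all that is in view belongs to the job. Leave any purple look-alike of the bottle alone. Of the things that look like the beaker, take the one that is farthest to the robot's left at the start.

How it is judged:
On the way, in this order (a step that is already met when the one before it is completed fails the run):
1. the lever of the jar's station is fully down and held there for a second (((y of jar in the frame of press above 0 m and value of joint lever_left above 0.2 rad) or (y of jar in the frame of press below 0 m and value of joint lever_right above 0.2 rad))), for 1 s.
2. that lever is back up (((y of jar in the frame of press above 0 m and value of joint lever_left below 0.03 rad) or (y of jar in the frame of press below 0 m and value of joint lever_right below 0.03 rad))), for 0.2 s.
At the end, for the whole second after the job is handed in: after the press, both levers are up again (within 0.03 rad), the jar stands upright in its nest (jar and blank within 10 mm of their start) and the dropper bottle, bottle and beaker stand upright within 20 mm of their start (value of joint each of lever_left, lever_right below 0.03 rad and horizontal distance between jar and press below 0.07 m and angle between jar's own z axis and vertical below 0.1 rad and distance of each of jar, blank from where it was at the start of the episode below 0.01 m and linear speed of jar below 0.02 m/s and distance of each of dropper, bottle, beaker from where it was at the start of the episode below 0.02 m and angle between each of dropper, bottle, beaker's own z axis and vertical below 0.2 rad); the robot touches nothing.
It fails at once if the robot touches the guard (over 0.5 N) (contact force between any of the fingers, the arm and guard above 0.5 N).
It fails at once if the other station's lever is pressed (over 0.05 rad) ((y of jar in the frame of press above 0 m and value of joint lever_right above 0.05 rad) or (y of jar in the frame of press below 0 m and value of joint lever_left above 0.05 rad)).
It fails at once if the jar or the blank is lifted or moved by 10 mm (distance of any of jar, blank from where it was at the start of the episode above 0.01 m).
It fails at once if a bystander is moved by 20 mm or tipped (distance of any of dropper, bottle, beaker from where it was at the start of the episode above 0.02 m or angle between any of dropper, bottle, beaker's own z axis and vertical above 0.2 rad).
It also fails if it takes over 35 s, if anything falls off the work surface, if the arm or the gripper's body presses on something with over 40 N, if the wrist force passes 120 N, or if a joint passes its speed limit or range.

## Working session

There is one attempt and no reset: what is moved stays moved. The work goes in short steps, Python scripts to look and compute and a tool call to move; the robot and the scene stay as the last step left them, time stands still between calls to the robot, and variables do not carry over. Pictures are saved under pics/ and viewed, and the job is handed in when it is done.

Besides the shell and the picture viewer there is one more tool, called by a JSON object that holds its "op" and its "data", one argument or row to a line. servo_tool: Moves the arm, as the interface text tells. Its arguments: {"type":"object","properties":{"steps":{"type":"array"},"force":{"type":"number"}},"required":["steps"]}

```bash
mkdir -p pics; python3 - <<'E'
from rig import *
import rig,cv2,pickle
print(tip_reach if not callable(tip_reach) else tip_reach())
print(get_obs())
for n in("side","top"):
    c=camera(n); pickle.dump(c,open(f'pics/{n}0.pkl','wb')); cv2.imwrite(f'pics/{n}0.png',cv2.resize(c['pixels'],None,fx=1.5,fy=1.5))
    print(n,{k:v for k,v in c.items() if k!='pixels'})
E
```

```text
0.1822
{'time': 0.0, 'q': array([ 9.71497466e-01,  5.28461320e-01,  1.43392277e+00,  1.04650782e-05,
        1.18137482e+00, -1.78514955e-01]), 'joint_velocities': array([-4.03553811e-05,  9.23173297e-04, -1.47993664e-03, -3.57219993e-04,
       -3.55096515e-04,  1.52910565e-03]), 'joint_torque': array([ 2.36320186e-03, -4.40040207e+01, -1.76596266e+01,  6.33549364e-02,
        5.81681519e-02, -1.61341050e-04]), 'position': array([0.25507761, 0.57019586, 0.40376767]), 'tool_rot': array([ 2.08845051e-01,  9.77948144e-01, -1.00041040e-03, -4.15174981e-04]), 'ft_force': array([-0.43323898, -0.72734458, -0.24801158]), 'moment': array([ 0.00367886, -0.0059292 , -0.01309198]), 'grip_width': 0.0868908766755224}
side {'vertical_fov': 51.15120309737498, 'cx': 257.56159383433544, 'cy': 193.55455566141592, 'T': array([[ 0.90470663,  0.247869  , -0.34650668,  0.14247237],
       [-0.42602182,  0.53277295, -0.73120339, -0.7373418 ],
       [ 0.00336673,  0.80914396,  0.58760082,  0.72521112],
       [ 0.        ,  0.        ,  0.        ,  1.        ]])}
top {'vertical_fov': 49.944569210149936, 'cx': 256.7033503571137, 'cy': 192.10766827696318, 'T': array([[ 0.00625611,  0.99328572, -0.11551769,  0.42083559],
       [-0.99971149,  0.00889157,  0.02231319,  0.07455763],
       [ 0.02319051,  0.11534476,  0.99305477,  0.9449374 ],
       [ 0.        ,  0.        ,  0.        ,  1.        ]])}
```

View pics/side0.png

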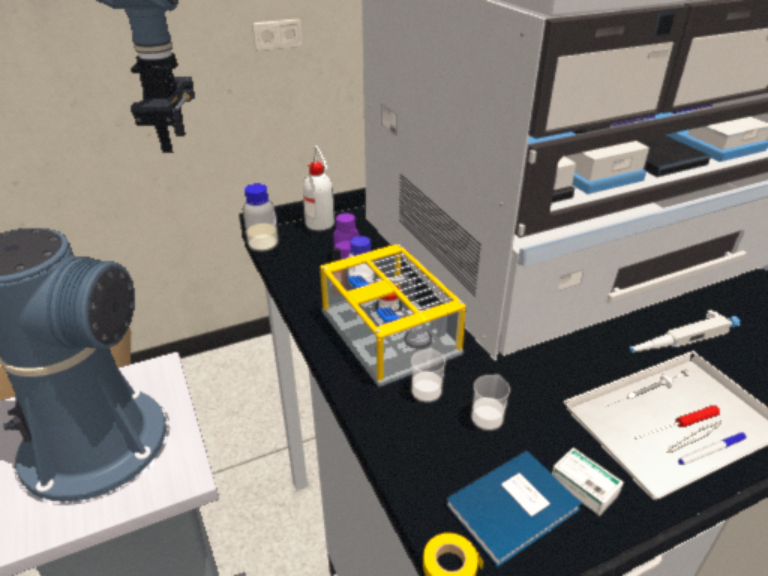

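View pics/top0.png

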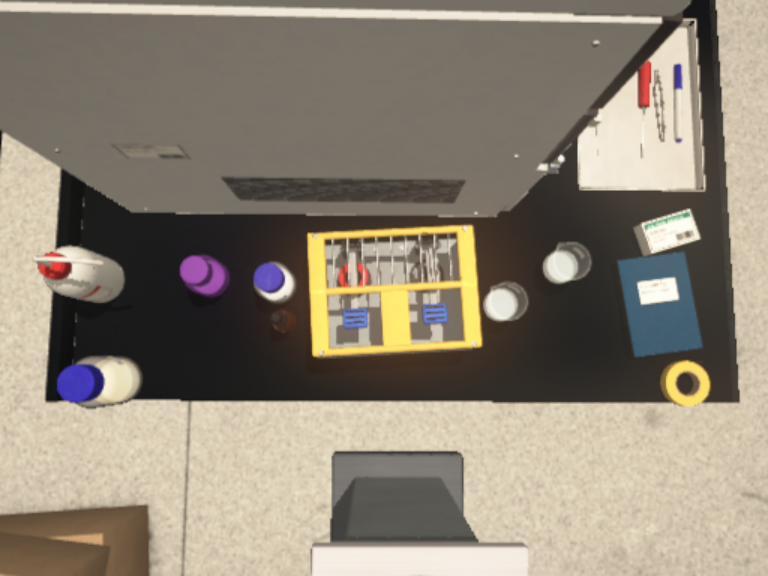

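```bash
python3 - <<'E'
import cv2
s=cv2.imread('pics/side0.png')
import pickle
a=pickle.load(open('pics/top0.pkl','rb'))['pixels'][145:245,195:330]
b=pickle.load(open('pics/side0.pkl','rb'))['pixels'][155:260,205:320]
cv2.imwrite('pics/topc.png',cv2.resize(a,None,fx=5.9,fy=5.9,interpolation=cv2.INTER_CUBIC))
cv2.imwrite('pics/sidec.png',cv2.resize(b,None,fx=5.7,fy=5.7,interpolation=cv2.INTER_CUBIC))
E
```

```text
(no output)
```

View pics/topc.png

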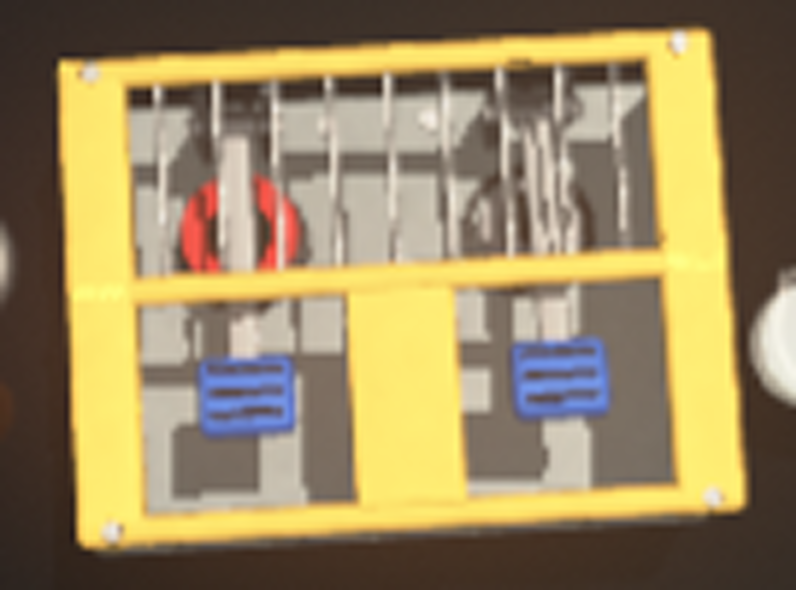

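View pics/sidec.png

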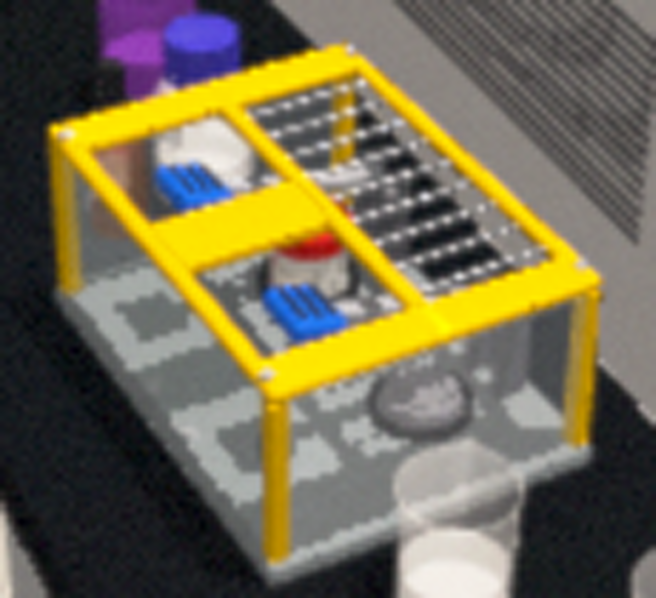

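```bash
cat >h.py <<'E'
import numpy as np
def P(c,uv,z):
    H,W=c['pixels'].shape[:2]; f=H/2/np.tan(np.radians(c['vertical_fov']/2)); T=c['T']
    d=T[:3,:3]@np.array([(uv[0]-c['cx'])/f,-(uv[1]-c['cy'])/f,-1]); o=T[:3,3]
    return o+d*(z-o[2])/d[2]
E
python3 - <<'E'
from h import *; import pickle
def fit(A,B):
    a=A-A.mean(0);b=B-B.mean(0); th=np.arctan2((a[:,0]*b[:,1]-a[:,1]*b[:,0]).sum(),(a*b).sum())
    R=np.array([[np.cos(th),-np.sin(th)],[np.sin(th),np.cos(th)]]); t=B.mean(0)-R@A.mean(0)
    return th,R,t,(B-(A@R.T+t))*1e3
M=np.array([[78,115],[78,-115],[-91,-115],[-91,115]])/1e3
t=pickle.load(open('pics/top0.pkl','rb'));s=pickle.load(open('pics/side0.pkl','rb'))
def conv(l,k,o): return [((u+.5)/k-.5+o[0],(v+.5)/k-.5+o[1]) for u,v in l]
tp=conv([(58,62),(710,29),(746,510),(80,549)],5.9,(195,145))
sp=conv([(350,45),(602,283),(268,395),(48,130)],5.7,(205,155))
for n,c,p in(('t',t,tp),('s',s,sp)):
    B=np.array([P(c,q,.11)[:2] for q in p]); th,R,tt,r=fit(M,B); print(n,np.degrees(th),tt,r.round(1).tolist())
w=np.array([P(t,q,.11)[:2] for q in conv([(136,303),(347,290),(357,500),(143,517)],5.9,(195,145))]);print('win',w.round(4).tolist(),w.mean(0))
B=np.array([P(t,q,.11)[:2] for q in tp]); th,R,tt,r=fit(M,B)
print('win press',((w.mean(0)-tt)@R))
for z,q in((.099,(247,396)),(.054,(240,232))):
  for zz in [z]:
    x=P(t,conv([q],5.9,(195,145))[0],zz)[:2]; print(x,(x-tt)@R)
x=P(s,conv([(194,187)],5.7,(205,155))[0],.099)[:2];print('side pad',x)
E
```

```text
t 3.6626428568378797 [0.52306014 0.04473706] [[0.0, -0.7], [-0.4, 0.8], [0.2, 0.9], [0.1, -0.9]]
s 3.179274985819998 [0.52298927 0.040622  ] [[-1.1, -2.2], [-1.3, 0.7], [2.0, 3.0], [0.3, -1.6]]
win [[0.5094, 0.1352], [0.5146, 0.0625], [0.4423, 0.0586], [0.436, 0.1315]] [0.47557615 0.09695122]
win press [-0.04405148  0.05514087]
[0.47837601 0.09687981] [-0.0412619   0.05489074]
[0.54204221 0.10137243] [0.02256126 0.05530708]
side pad [0.47727559 0.08931405]
```

```bash
python3 - <<'E'
from h import *; import pickle
from rig import get_obs
from scipy.spatial.transform import Rotation as R
t=pickle.load(open('pics/top0.pkl','rb'));s=pickle.load(open('pics/side0.pkl','rb'))
for z in(0,.1,.15,.2,.25):print(z,'cap t',P(t,(80/1.5,383/1.5),z)[:2],'s cap',P(s,(256/1.5,188/1.5),z)[:2],'base s',P(s,(263/1.5,243/1.5),z)[:2])
o=get_obs();Rm=R.from_quat(o['tool_rot']).as_matrix();print(Rm.round(4))
for tgt in([.4765,.0955,.42],[.4765,.0955,.30],[.4765,.0955,.2562]):
    print(tgt,Rm.T@(np.array(tgt)-o['position']))
E
```

```text
0 cap t [0.38395074 0.50855808] s cap [0.45251429 0.73338162] base s [0.39206546 0.45201715]
0.1 cap t [0.38785415 0.46262907] s cap [0.40976233 0.53058228] base s [0.35764885 0.28801539]
0.15 cap t [0.38980586 0.43966456] s cap [0.38838636 0.4291826 ] base s [0.34044054 0.20601452]
0.2 cap t [0.39175757 0.41670005] s cap [0.36701038 0.32778293] base s [0.32323224 0.12401364]
0.25 cap t [0.39370928 0.39373554] s cap [0.3456344  0.22638326] base s [0.30602393 0.04201277]
[[-9.128e-01  4.084e-01 -1.100e-03]
 [ 4.084e-01  9.128e-01 -1.600e-03]
 [ 3.000e-04 -1.900e-03 -1.000e+00]]
[0.4765, 0.0955, 0.42] [-0.39599152 -0.34292241 -0.01559662]
[0.4765, 0.0955, 0.3] [-0.3960321  -0.34269013  0.10440314]
[0.4765, 0.0955, 0.2562] [-0.39604691 -0.34260534  0.14820306]
```

{"op": "servo_tool", "data": {
  "steps": [0,-0.02,-0.017,-0.01,-0.02,0,-0.06,-0.052,-0.016,-0.07,0,-0.1,-0.087,-0.016,-0.12,0,-0.14,-0.121,-0.016,-0.17,0,-0.18,-0.156,-0.016,-0.22,0,-0.22,-0.191,-0.016,-0.27,0,-0.26,-0.225,-0.016,-0.32,0,-0.3,-0.26,-0.016,-0.37,0,-0.34,-0.294,-0.016,-0.42,0,-0.38,-0.329,-0.016,-0.47,0,-0.396,-0.343,-0.016,-0.485,0,-0.396,-0.343,-0.016,-0.485],
  "force": 10
}}

```text
time: 1.6
position: [0.4771, 0.0944, 0.4204]
tool_rot: [-0.03, 1.0, 0.0, -0.0]
ft_force: [0.1, -0.1, 0.2]
grip_width: 0.0005
```

{"op": "servo_tool", "data": {
  "steps": [0,0,0,0.04,0,0,0,0,0.08,0,0,0,0,0.1,0,0,0,0,0.1,0]
}}

```text
time: 2.1
position: [0.4754, 0.0968, 0.3194]
tool_rot: [-0.033, 0.999, 0.0, -0.002]
ft_force: [-0.1, -0.4, -0.1]
grip_width: 0.0007
```

```bash
python3 - <<'E'
from rig import *
import cv2,pickle
print(get_obs()['position'],get_obs()['tool_rot'])
for n in("side","top"):
    c=camera(n); pickle.dump(c,open(f'pics/{n}1.pkl','wb'))
    b=c['pixels'][110:260,205:320] if n=='side' else c['pixels'][100:245,180:340]
    cv2.imwrite(f'pics/{n}1c.png',cv2.resize(b,None,fx=4,fy=4,interpolation=cv2.INTER_CUBIC))
E
```

```text
[0.4753709  0.0967919  0.31936632] [-3.26658088e-02  9.99463230e-01  3.31774732e-04 -2.46716081e-03]
```

View pics/side1c.png

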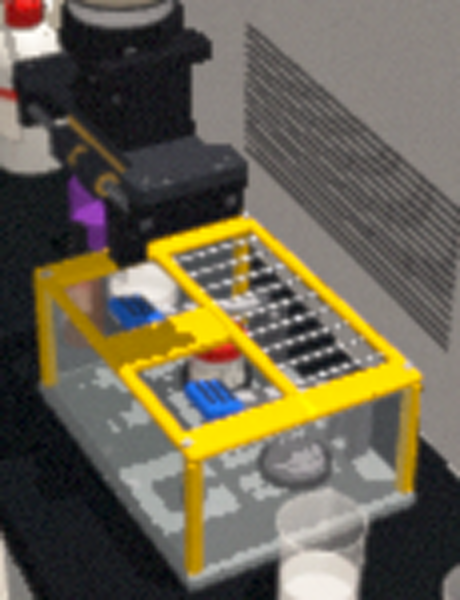

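View pics/top1c.png

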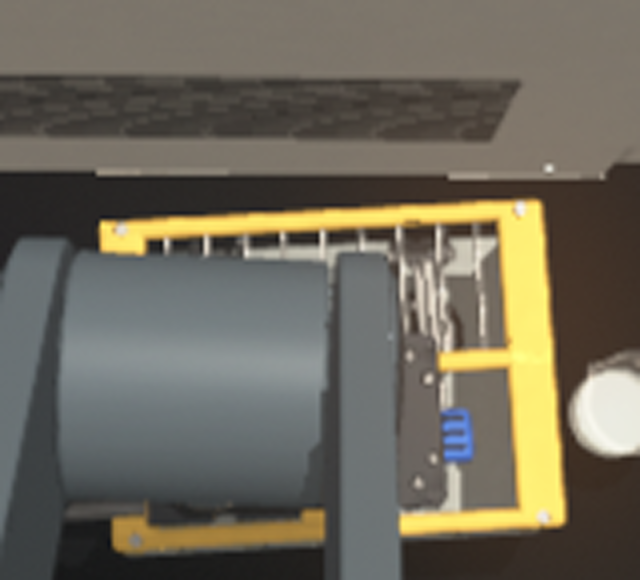

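```bash
python3 - <<'E'
from h import *; import pickle
s=pickle.load(open('pics/side1.pkl','rb'))
import cv2; b=s['pixels'][140:195,215:285]; cv2.imwrite('pics/s1z.png',cv2.resize(b,None,fx=10,fy=10,interpolation=cv2.INTER_CUBIC))
T=np.linalg.inv(s['T']);f=192/np.tan(np.radians(s['vertical_fov']/2))
for p in([.4754,.0968,.137],[.4754,.0955,.11],[.477,.0968,.099],[.4755,.0968,.11]):
    q=T[:3,:3]@p+T[:3,3];u=s['cx']+f*q[0]/-q[2];v=s['cy']-f*q[1]/-q[2];print(p,u,v,(u-215+.5)*10,(v-140+.5)*10)
E
```

```text
[0.4754, 0.0968, 0.137] 236.5308298132373 174.45599414827126 220.3082981323729 349.5599414827126
[0.4754, 0.0955, 0.11] 236.99073347092047 183.04576362625912 224.90733470920475 435.45763626259117
[0.477, 0.0968, 0.099] 237.45479490501452 185.98729201591104 229.54794905014523 464.8729201591104
[0.4755, 0.0968, 0.11] 236.83834425211785 182.79048272957263 223.3834425211785 432.9048272957263
```

View pics/s1z.png

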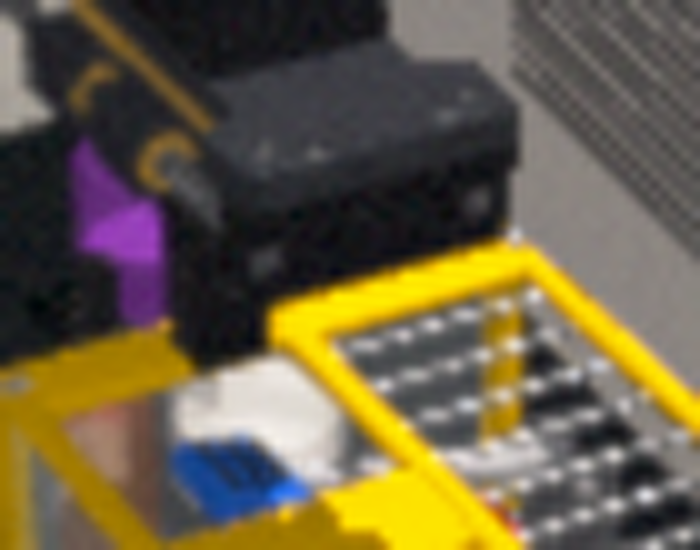

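{"op": "servo_tool", "data": {
  "steps": [0,-0.001,-0.002,0.01,0,0,-0.001,-0.002,0.02,0,0,-0.001,-0.002,0.03,0,0,-0.001,-0.002,0.036,0,0,-0.001,-0.002,0.042,0,0,-0.001,-0.002,0.048,0,0,-0.001,-0.002,0.048,0]
}}

```text
time: 3.08
position: [0.4774, 0.0937, 0.2725]
tool_rot: [-0.032, 0.999, 0.0, -0.001]
ft_force: [-2.3, -0.4, 4.6]
grip_width: 0.0006
```

{"op": "servo_tool", "data": {
  "steps": [0,0,0,0.005,0,0,0,0,0.01,0,0,0,0,0.013,0,0,0,0,0.015,0,0,0,0,0.016,0,0,0,0,0.016,0]
}}

```text
time: 3.82
position: [0.4766, 0.0937, 0.257]
tool_rot: [-0.032, 0.999, -0.0, -0.002]
ft_force: [-4.2, -0.8, 7.9]
grip_width: 0.0004
```

{"op": "servo_tool", "data": {
  "steps": [0,0,0,0.001,0,0,0,0,0.002,0,0,0,0,0.003,0,0,0,0,0.003,0]
}}

```text
time: 4.32
position: [0.4764, 0.0937, 0.2558]
tool_rot: [-0.032, 0.999, -0.0, -0.001]
ft_force: [-8.6, -0.7, 22.6]
grip_width: 0.0006
```

```bash
python3 - <<'E'
from rig import *
import cv2
o=get_obs();print(o['position'],o['ft_force'])
c=camera('side')
cv2.imwrite('pics/side2c.png',cv2.resize(c['pixels'][140:260,205:320],None,fx=5,fy=5,interpolation=cv2.INTER_CUBIC))
E
```

```text
[0.47635713 0.09369324 0.25578445] [-8.61528329 -0.67665364 22.60976763]
```

View pics/side2c.png

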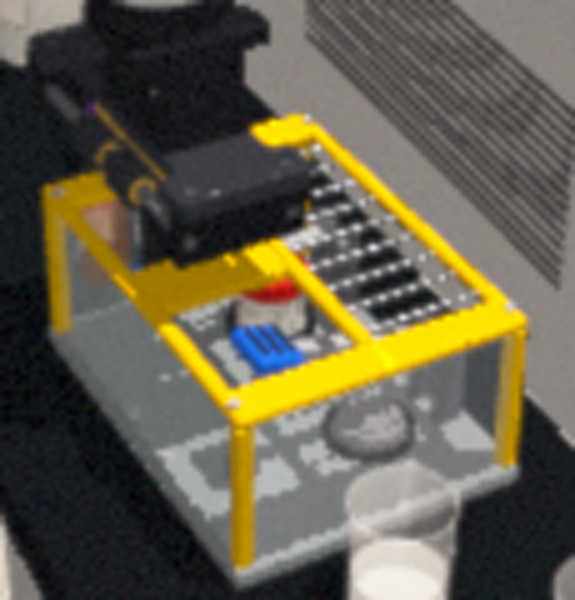

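The lever is on its stop: the force jumped to 22 N at TCP z 0.256. The right lever is still raised, so I'll hold here for 2 s.

{"op": "servo_tool", "data": {
  "steps": [0,0,0,0,0,0,0,0,0,0,0,0,0,0,0,0,0,0,0,0,0,0,0,0,0,0,0,0,0,0,0,0,0,0,0,0,0,0,0,0,0,0,0,0,0,0,0,0,0,0,0,0,0,0,0,0,0,0,0,0]
}}

```text
time: 5.88
position: [0.4763, 0.0937, 0.2558]
tool_rot: [-0.032, 0.999, -0.0, -0.001]
ft_force: [-7.0, -1.3, 22.7]
grip_width: 0.0002
```

{"op": "servo_tool", "data": {
  "steps": [0,0,0,0,0,0,0,0,0,0,0,0,0,0,0,0,0,0,0,0,0,0,0,0,0,0,0,0,0,0]
}}

```text
time: 6.62
position: [0.4763, 0.0937, 0.2558]
tool_rot: [-0.032, 0.999, -0.0, -0.001]
ft_force: [-8.0, -1.3, 23.5]
grip_width: 0.0006
```

{"op": "servo_tool", "data": {
  "steps": [0,0,0,-0.003,0,0,0,0,-0.008,0,0,0,0,-0.014,0,0,0,0,-0.02,0,0,0,0,-0.028,0,0,0,0,-0.038,0,0,0,0,-0.05,0,0,0,0,-0.07,0,0,0,0,-0.1,0,0,0,0,-0.13,0,0,0,0,-0.15,0,0,0,0,-0.15,0]
}}

```text
time: 8.12
position: [0.4779, 0.0937, 0.4054]
tool_rot: [-0.032, 0.999, -0.0, 0.002]
ft_force: [-0.6, -0.6, 0.4]
grip_width: 0.0003
```

```bash
python3 - <<'E'
from rig import *
import cv2
o=get_obs();print(o['time'],o['position'],o['ft_force'])
c=camera('side')
cv2.imwrite('pics/side3c.png',cv2.resize(c['pixels'][140:280,205:345],None,fx=4,fy=4,interpolation=cv2.INTER_CUBIC))
E
```

```text
8.125 [0.47785885 0.09374092 0.40538089] [-0.60621788 -0.60143708  0.43385861]
```

View pics/side3c.png

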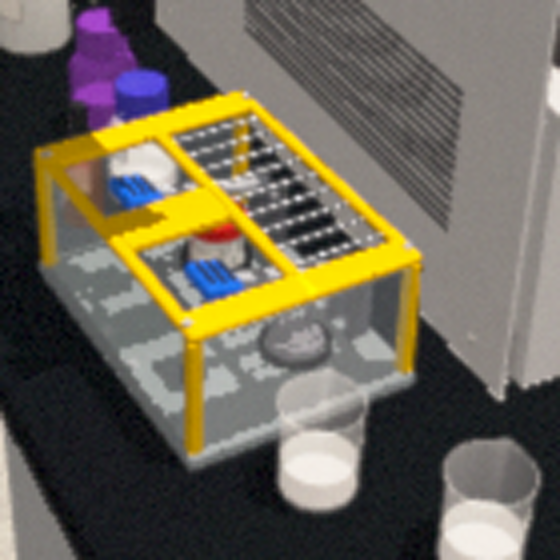

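The hand is clear of the press. Both paddles are raised, at about (135,190) and (213,278) in the crop, and the jar, blank, bottle and beaker look unmoved.

```bash
python3 -c "
from rig import *
print(hand_in())"
```

```text
the job is handed in; nothing more can be done
None
```

I pressed the left station's lever, the one with the red-lidded jar, fully down through its guard window with closed fingers. I held it on its stop for over 2 s, let it spring back, drew the hand out and handed in at about 8 s.

- **Press:** the force rose to about 23 N at TCP z 0.256 m. That puts the fingertips about 74 mm above the worktop, which is the fully-down height.
- **Afterwards:** the last side picture shows both paddles raised, with the jar, blank, bottle and beaker looking unmoved. I judged that by eye and did not measure it. The dropper is mostly hidden behind the guard in that view. The wrist force was back near zero.
- **Disagreement:** the two cameras put the press about 4 mm apart in y. I aimed between them, with the top view giving the better fit, and had roughly 20 mm to spare on each side in the window.
- **Not checked directly:** nothing reports guard contact on its own. The forces I saw fit paddle contact only, with a sideways part of up to about 9 N that I put down to friction on the tilting paddle.

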